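Lock out the lathe, scrape the carriage clear, reset the stop

ROBOT

A 6-joint arm with a two-finger parallel gripper is mounted at the origin on the work surface. World frame = base frame: x ahead of the robot, y to its left, z up, the work surface at z = 0. Lengths are in mm, angles in rad, forces in N, time in s.
With the tool pointing down it reaches from about 350 to 875 mm from the base axis. Payload 4.2 kg.
Tool frame: the origin (TCP) lies at the very end of the fingers, on their centre line; the grasp point (between the pads) lies arm.hold_point_z behind it (arm.hold_point_z is the distance from the TCP to the grasp point, in mm); y points along the fingers, x is the direction in which the jaws open and shut, and the axes are right-handed (so a half turn about y gives the same grasp; the last joint's range is limited). The gripper opens to 85 mm and grips with 20 to 120 N. Pads are 22 mm wide; open, the fingers measure 114 mm over their backs; the gripper's body (76 mm by 85 mm) begins 54 mm behind the grasp point. The pads swing forward as they close: fully open they stand 13 mm farther back than shut.
Start: joints at [-0.89, 0.385, 0.008, 0, -1.194, -0.259], TCP at [255.89, -570.193, 231.312] pointing down, gripper open.
Joint ranges: [-3.14, 3.14], [-1.21, 2.06], [-1.07, 1.41], [-3.16, 2.05], [-2.99, -0.16], [-3.1, 3.1]. Speed limits (rad/s): [2.79, 2.79, 3.14, 3.14, 3.14, 3.14].

INTERFACE

Orientations are given as a unit quaternion [x, y, z, w].
In Python, from bench import arm gives the robot as it stands.
- The arm moves only by the shell command python3 -m creep 'ROWS'. ROWS is JSON, a list of rows, each a list of 3 entries, a list of its own where there are three numbers: the shift along the world's x, y, z in mm, then the turn, a rotation vector about the world's x, y, z in rad, then the gripper command: -1 is shut, 1 is fully open, values between are in proportion. In form: [[[dx, dy, dz], [wx, wy, wz], jaw], ...]. A call has 1 to 12 rows; each row is the pose to reach, as a shift and turn from the pose commanded when the call began; what a row does not reach only later rows make up. A row lasts 1/12 s, in which the tool goes at most 41.7 mm and 7.16 degrees, less where a joint would pass 70% of its speed; a pose out of reach is approached as far as the arm can. A call with a gripper value outside its range is refused whole. The fingers move at their own pace and stop on an object; the grip force is fixed at half the most. Time passes only in rows, so rows that repeat a pose let the fingers close. It gives the time, the measured TCP pose, the force and the opening at its end, in the units of the state.
- arm.read_state(): the state, without advancing time (a new reading comes with each control period).
- arm.get_image(name): name is "side" or "top"; returns (picture, depth): 384x512x3 uint8, red, green, blue; 384x512 float32, mm along the optical axis (not along the pixel's ray), 0 where there is no reading.
- arm.camera_params(name): a dict with "camera_matrix" (3x3 intrinsics, pixels), "extrinsics" (4x4, takes a point from world to camera coordinates). Camera axes: x right, y down, z forward; pixel columns grow to the right and rows downward; lengths in mm; the calibration is good to about 2 mm. A picture is of the moment at which its call begins. camera_params takes no time and is no camera call.
- arm.job_done(): hands the job in, once; it reports no verdict.
The state is a dict: "clock": time; "joints": joint angles; "joint_vel": joint speeds; "joint_efforts": joint torques, N m; "position": TCP position; "ee_rot": TCP orientation; "contact_force": force on the tool from outside, world axes, zero at the start; "wrist_torque": the same for the moment, N m; "gripper_width": finger opening in mm.
Only numpy, scipy, OpenCV 4.12 (cv2) and the standard library are available. Lean on these libraries where they do the work, as an engineer would, in place of code of your own. Each camera call takes 0.05 s, during which the arm holds its last target.

TASK

Press the lathe's mushroom stop button fully down until it latches, without forcing it against its end stop, and let go of it. While it stays latched, use the scraper block held in the gripper to sweep the three wood offcuts off the steel carriage plate into the chip tray, never touching them with the fingers, and stand the scraper back on its rubber pad. Then turn the stop's knob clockwise so that it pops back up, let go, and leave the start button and everything else alone.

Things in the scene. Friction and masses are not known exactly. Their poses are not given: they have to be found in the camera images.
- panel: Sloping top panel (130 mm wide, 170 mm long up the slope) of the grey stop station, fixed, with its controls. Origin: centre of the panel's surface, about 105 mm above the table, on the axis of the mushroom stop. z is the panel's outward normal, leaning 0.42 rad from vertical towards the robot's side; x points up the slope, y to the left. The box is 58 mm thick on a foot
- stop_top (a point): Top centre of the mushroom stop, on its axis: a black round head of 40 mm diameter (its top face 33 mm above the panel when up) carrying a bar grip 36 mm long, 12 mm wide and 17 mm high, whose top is 50 mm above the panel when up. x runs along the bar (up the slope when not turned), y across it, z out along the axis. It moves and turns with the stop
- stop_press (a joint): How far the stop is pressed in along its axis (m; reading noise about 1 mm): 0 up, about 0.010 latched down. Its spring pushes back with 5 N at rest, rising to 8.5 N at 0.0115; passing a hidden pawl on the way adds 1 to 3 N. It latches once pressed to 0.011 and stays down when let go. At 0.0115 it meets a firm end seat; so press with some 12 to 25 N in all
- stop_turn (a joint): Angle of the stop's knob (rad): 0 at rest, growing clockwise seen from outside along the axis, limit 1.25, weak return spring (0.01 to 0.03 N m). When latched, turning it beyond about 0.75 frees the pawl, and the stop's spring pushes it up 10 mm as soon as the fingers let it rise
- stop_seat: The hidden firm end seat inside the station under the stop (its origin is at the panel's centre): it carries load only when the stop is pressed to 0.0115 and beyond, and must not get more than 40 N
- start (a joint): The small grey start button (20 mm diameter) on the same panel, 62 mm up the slope and 20 mm left of the stop's axis: travel 0.004 m, 0 when not pressed. Leave alone. Beside it sits a fixed white lamp
- carriage: Fixed lathe carriage, origin on the table; x points away from the robot (at yaw 0), z up. A bare steel plate 130 mm (x) by 170 mm (y), top 50 mm above the table, reaches from x = -0.110 to +0.020; behind its far edge follows a grey open chip tray
- plate_top (a point): Centre of the top face of the steel plate (axes of the carriage). The three offcuts lie on it within x -0.02..+0.055, y +-0.055, including their size
- tray_in (a point): Centre of the chip tray's inner floor, 134 mm beyond the plate's centre along x and 46 mm below the plate's top (axes of the carriage). Tray inside 122 mm (x) by 172 mm (y), walls 34 mm above the table, 16 mm lower than the plate
- chip_a: Loose wood offcut: disc of 22 mm diameter, 16 mm high; origin centre of its underside, 12 to 18 g
- chip_b: Loose wood offcut: block 24 x 17 x 15 mm; origin centre of its underside
- chip_c: Loose wood offcut: tapered stub, 24 mm diameter, 17 mm high; origin centre of its underside
- scraper: Loose dark wooden scraper block, 0.22 kg, standing on its pad: foot 30 mm (x) by 130 mm (y) by 25 mm high, with a grip rib on top 24 mm thick (x) by 75 mm long (y) up to 66 mm above the underside. Origin: centre of the underside. Grip it across the rib (along x)
- pad: Fixed flat black rubber pad, 90 mm (x) by 160 mm (y), 4 mm thick, on the table in front of the robot: the scraper's place, the scraper's long side along the pad's long side (y). Origin: centre of its underside
- wax_tin: Bystander: round metal tin, 64 mm diameter, 45 mm high
- finial: Bystander: small turned wooden finial standing upright, 44 mm diameter, 70 mm high
- sand_block: Bystander: cork sanding block, 45 x 80 x 30 mm, without a grip rib
- gouge: Bystander: turning gouge lying on the table, 380 mm long
- glue: Bystander: white glue bottle, 56 mm diameter, 150 mm high
- mug: Bystander: white mug, 80 mm diameter, 90 mm high
- rule: Bystander: flat steel rule, 260 x 26 x 5 mm
Things that resemble listed ones, but are neither listed nor needed, are in the scene too. Several things have the shape of the pad; the one meant has the colours described above.

How it is judged (in metres and radians):
On the way, in this order (a step that is already met when the one before it is completed fails the run):
1. the stop is latched down and nothing of the robot touches it, the offcuts still on the plate (value of joint stop_press above 0.008 m and contact force between each of the fingers, the arm and panel below 0.3 N and z of each of chip_a, chip_b, chip_c in the frame of plate_top above -0.005 m), for 0.2 s.
2. all three offcuts lie in the chip tray while the stop is still latched (value of joint stop_press above 0.008 m and x of chip_a in the frame of tray_in between -0.063 and 0.063 m and y of chip_a in the frame of tray_in between -0.088 and 0.088 m and z of each of chip_a, chip_b, chip_c in the frame of tray_in below 0.032 m and x of chip_b in the frame of tray_in between -0.063 and 0.063 m and y of chip_b in the frame of tray_in between -0.088 and 0.088 m and x of chip_c in the frame of tray_in between -0.063 and 0.063 m and y of chip_c in the frame of tray_in between -0.088 and 0.088 m), for 0.2 s.
3. the scraper stands released on its pad while the stop is still latched (value of joint stop_press above 0.008 m and horizontal distance between scraper and pad below 0.03 m and z of scraper in the frame of pad below 0.008 m and angle between scraper's own z axis and vertical below 0.1 rad and angle between the y axis of scraper and the y axis of pad, either way round below 0.35 rad and contact force between the fingers and scraper below 0.2 N), for 0.2 s.
4. the stop has been turned and is up again (value of joint stop_press below 0.002 m), for 0.2 s.
At the end, for the whole second after the job is handed in: The stop is up again (pressed less than 2 mm), all three offcuts lie at rest inside the chip tray, and the scraper stands upright (within 0.1 rad) and released on its pad, its centre within 30 mm of the pad's centre and its long side within 0.35 rad of the pad's (value of joint stop_press below 0.002 m and horizontal distance between scraper and pad below 0.03 m and z of scraper in the frame of pad below 0.008 m and angle between scraper's own z axis and vertical below 0.1 rad and angle between the y axis of scraper and the y axis of pad, either way round below 0.35 rad and contact force between the fingers and scraper below 0.2 N and linear speed of each of chip_a, chip_b, chip_c, scraper below 0.02 m/s and x of chip_a in the frame of tray_in between -0.063 and 0.063 m and y of chip_a in the frame of tray_in between -0.088 and 0.088 m and z of each of chip_a, chip_b, chip_c in the frame of tray_in below 0.032 m and x of chip_b in the frame of tray_in between -0.063 and 0.063 m and y of chip_b in the frame of tray_in between -0.088 and 0.088 m and x of chip_c in the frame of tray_in between -0.063 and 0.063 m and y of chip_c in the frame of tray_in between -0.088 and 0.088 m); the robot touches nothing.
It fails at once if the stop is forced: more than 40 N on its end seat (contact force between anything else and stop_seat above 40 N).
It fails at once if the fingers or arm touch an offcut (contact force between any of the fingers, the arm and chip_a above 0.3 N or contact force between any of the fingers, the arm and chip_b above 0.3 N or contact force between any of the fingers, the arm and chip_c above 0.3 N).
It fails at once if an offcut is swept on the plate while the stop is not latched (value of joint stop_press below 0.007 m and ((z of chip_a in the frame of plate_top above -0.005 m and linear speed of chip_a above 0.05 m/s and distance of chip_a from where it was at the start of the episode above 0.01 m) or (z of chip_b in the frame of plate_top above -0.005 m and linear speed of chip_b above 0.05 m/s and distance of chip_b from where it was at the start of the episode above 0.01 m) or (z of chip_c in the frame of plate_top above -0.005 m and linear speed of chip_c above 0.05 m/s and distance of chip_c from where it was at the start of the episode above 0.01 m))).
It fails at once if the start button is pressed (value of joint start above 0.002 m).
It fails at once if a bystander is moved more than 30 mm (distance of any of wax_tin, finial, sand_block, gouge, glue, mug, rule from where it was at the start of the episode above 0.03 m).
It also fails if it takes over 64 s, if anything falls off the work surface, if the arm or the gripper's body presses on something with over 40 N, if the wrist force passes 120 N, or if a joint passes its speed limit or range.

## Working session

There is one attempt and no reset: what is moved stays moved. The work goes in short steps, Python scripts to look and compute and a shell command to move; the robot and the scene stay as the last step left them, time stands still between calls to the robot, and variables do not carry over. Pictures are saved under pics/ and viewed, and the job is handed in when it is done.

```bash
ls; mkdir -p pics; python3 - <<'E'
from bench import arm
import cv2,numpy as np
print(arm.read_state()); print(arm.hold_point_z)
for n in("side","top"):
    im,d=arm.get_image(n); cv2.imwrite(f"pics/{n}0.png",im[:,:,::-1]); np.save(f"pics/{n}0.npy",d)
    p=arm.camera_params(n); print(n,np.round(p["camera_matrix"],2).tolist(),np.round(p["extrinsics"],4).tolist())
E
```

```text
pics
{'clock': 0.0, 'joints': array([-8.90425403e-01,  3.85552152e-01,  6.62658294e-03, -5.09267599e-04,
       -1.19398216e+00, -2.58636639e-01]), 'joint_vel': array([ 1.99884096e-05, -7.35263676e-04, -1.23037631e-03, -8.30534496e-04,
        7.75512812e-04, -7.98229998e-04]), 'joint_efforts': array([ 1.86480800e-03, -3.92290950e+01,  1.88397306e+01,  4.18619514e+00,
       -4.61878968e-03, -5.33022202e-06]), 'position': array([ 255.6435234 , -569.68906925,  230.22300534]), 'ee_rot': array([ 0.38366891,  0.59393338, -0.59315142, -0.38498404]), 'contact_force': array([-0.4009276 ,  0.22279918, -0.16263215]), 'wrist_torque': array([ 0.00672366, -0.00739108, -0.01228174]), 'gripper_width': 85.45118779198351}
18.700000000000003
side [[499.06, 0.0, 248.22], [0.0, 499.06, 186.16], [0.0, 0.0, 1.0]] [[0.6929, -0.721, -0.0085, -357.2566], [-0.5674, -0.5379, -0.6234, 365.6896], [0.4449, 0.4368, -0.7818, 1408.6426], [0.0, 0.0, 0.0, 1.0]]
top [[403.19, 0.0, 252.75], [0.0, 403.19, 191.96], [0.0, 0.0, 1.0]] [[0.018, -0.9997, 0.0164, -31.4792], [-0.9888, -0.0202, -0.1481, 531.2498], [0.1483, -0.0136, -0.9888, 1257.1218], [0.0, 0.0, 0.0, 1.0]]
```

View pics/top0.png

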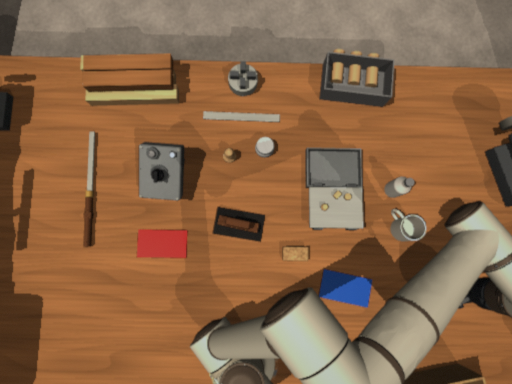

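View pics/side0.png

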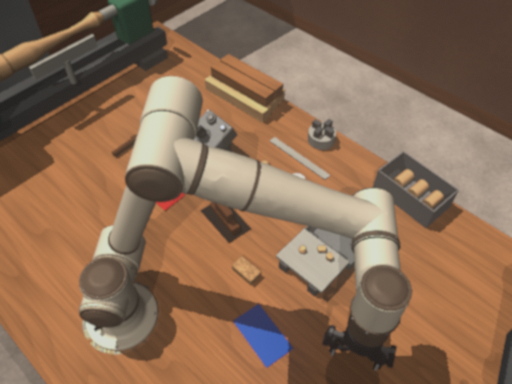

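```bash
python3 - <<'E'
import cv2
a=cv2.imread("pics/top0.png")
def c(x0,y0,x1,y1,s):return cv2.resize(a[y0:y1,x0:x1],None,fx=s,fy=s,interpolation=cv2.INTER_CUBIC)
cv2.imwrite("pics/c_panel.png",c(130,135,200,205,8)); cv2.imwrite("pics/c_plate.png",c(295,140,375,240,6)); cv2.imwrite("pics/c_pad.png",c(205,195,275,250,8))
E
```

```text
(no output)
```

View pics/c_panel.png

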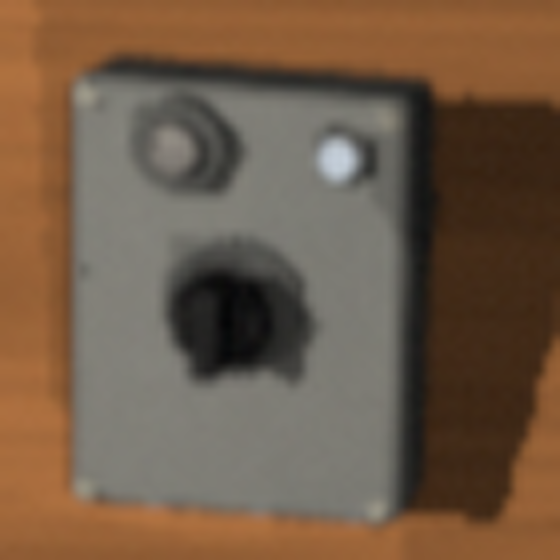

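View pics/c_plate.png

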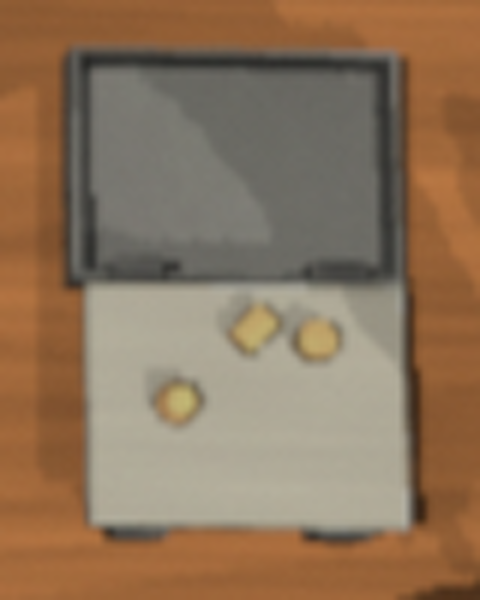

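View pics/c_pad.png

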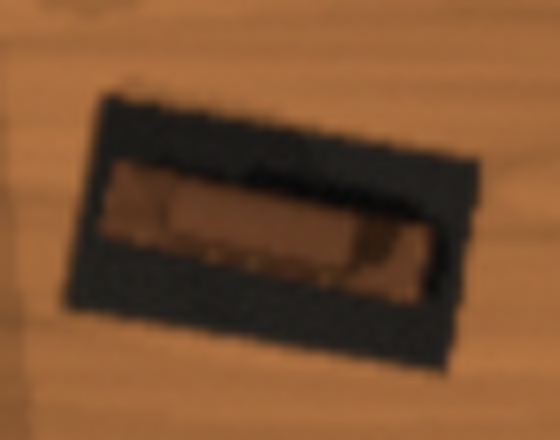

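```bash
cat > h.py <<'E'
import numpy as np
from bench import arm
def cam(n):
    p=arm.camera_params(n); return p["camera_matrix"],np.array(p["extrinsics"])
def ray(n,u,v):
    K,E=cam(n); d=np.linalg.inv(K)@[u,v,1]; R=E[:3,:3]; return -R.T@E[:3,3], R.T@d
def atz(n,u,v,z):
    o,d=ray(n,u,v); return o+d*(z-o[2])/d[2]
def atplane(n,u,v,p,nn):
    o,d=ray(n,u,v); return o+d*((p-o)@nn)/(d@nn)
def cloud(n,D,u0,v0,u1,v1):
    K,E=cam(n); u,v=np.meshgrid(np.arange(u0,u1),np.arange(v0,v1)); z=D[v0:v1,u0:u1]
    c=np.stack([(u-K[0,2])*z/K[0,0],(v-K[1,2])*z/K[1,1],z],-1)
    return (c-E[:3,3])@E[:3,:3]
def proj(n,P):
    K,E=cam(n); c=E[:3,:3]@P+E[:3,3]; q=K@c; return q[:2]/q[2]
E
python3 - <<'E'
from h import *
np.set_printoptions(precision=1,suppress=True)
D=np.load("pics/top0.npy")
# panel plane
P=cloud("top",D,142,172+8,178,196).reshape(-1,3)
P=P[np.isfinite(P).all(1)]
for _ in range(4):
    c=P.mean(0);U,S,V=np.linalg.svd(P-c);n=V[2]*np.sign(V[2][2]);r=(P-c)@n; P=P[abs(r)<max(2*r.std(),.5)]
np.set_printoptions(precision=4,suppress=True)
print("plane",c,n,r.std(),len(P),"tilt",np.arccos(n[2]))
C=[atplane("top",u,v,c,n) for u,v in[(139.4,145.2),(180.8,146.9),(139,197.2),(178.8,200.2)]]
print(np.array(C)); print(np.mean(C,0),[np.linalg.norm(C[a]-C[b]) for a,b in((0,1),(2,3),(0,2),(1,3))])
# stop cloud heights
Q=cloud("top",D,148,165,172,186); h=(Q-c)@n
np.set_printoptions(precision=0,suppress=True,linewidth=200)
print(h[:, :])
E
```

```text
plane [532.653  267.9378  84.23  ] [-0.4202  0.0267  0.9071] 2.1429038273969803 526 tilt 0.4345714539413626
[[652.2715 323.6182 138.0005]
 [649.1991 198.8313 140.2535]
 [503.5871 334.0557  68.8179]
 [496.5852 209.6394  69.2398]]
[575.4107 266.5361 104.0779] [np.float64(124.84509372301187), np.float64(124.61385179874317), np.float64(164.32355377438708), np.float64(168.6736066472738)]
[[   0.   -1.   -4.   -4.    2.    4.    3.    2.   -1.    5.    7.    1.    2.    6.    5.    3.    3.    5.   -0.   -1.   -0.    0.   -4.    0.]
 [  -0.   -0.   -2.   -1.   -4.    1.    5.   -0.    0.    5.    2.    2.    4.    5.    5.    1.   -5.   -1.   -1.   -3.   -0.   -2.   -6.    0.]
 [  -0.   -2.   -3.   -2.    4.    4.    5.    5.    6.    2.    6.    0.    2.    2.    1.   -2.    5.    0.    2.    0.    1.    3.   -1.    2.]
 [  -1.   -3.   -2.    5.    0.    5.    3.   23.   23.   26.   25.    4.    5.    1.    9.    1.   -1.    5.    0.   -3.   -1.   -2.   -3.    0.]
 [   1.    2.   -1. 1197.    4.   21.   30.   32.   33.   32.   32.   29.   27.    3.    6.    0.    2.    3.    3.   -3.   -1
[... 1673 characters left out ...]
1.   48.   50.   51.   44.   -4.    4.    2.   -1.    1.   -1.    1.   -3.   -2.   -3.    0.   -3.    1.    2.]
 [  -2.   -2.   -0.    2.    1.   -0.    0.   -2.    1.    2.   -0.    1.    2.   -3.    2.   -2.    2.   -1.    1.    1.   -0.    1.   -2.   -1.]
 [  -6.   -2.    2.   -3.    3.    4.    0.   -1.   -2.   -2.   -4.    3.   -0.   -0.    0.    1.    3.    2.    2.   -3.    5.    1.   -2.   -3.]
 [   0.    4.   -2.   -4.    1.   -0.    0.    0.    2.    1.   -3.   -3.    2.    3.    2.    1.    2.    2.    0.    2.    1.   -3.   -1.    2.]
 [  -3.   -3.   -0.   -2.    3.   -4.    2.   -1.    3.    5.   -4.    3.    4.    3.   -1.   -1.   -3.    2.    1.    1.    2.    3.   -4.   -1.]]
```

```bash
python3 - <<'E'
from h import *
np.set_printoptions(precision=1,suppress=True)
D=np.load("pics/top0.npy")
print("plate z",np.median(cloud("top",D,315,210,360,225)[...,2]),"tray",np.median(cloud("top",D,315,155,355,178)[...,2]))
C=np.array([atz("top",u,v,50) for u,v in[(310,227.5),(363.3,228),(309.2,187.2),(362.5,187.2)]]);print(C,C.mean(0))
T=np.array([atz("top",u,v,34) for u,v in[(295+67/6,140+285/6),(295+405/6,140+280/6),(295+68/6,140+50/6),(295+405/6,140+50/6)]]);print("tray",T,T.mean(0))
for nm,u,v,z in[("blk",254,328,65),("disc",318,339,66),("stub",179,402,67)]: print(nm,atz("top",295+u/6,140+v/6,z))
p=np.array([atz("top",205+u/8,195+v/8,4) for u,v in[(103,95),(480,158),(65,308),(445,372)]]);print("pad",p,p.mean(0))
e=p[0]-p[1]; print("yaw pad y axis",np.arctan2(e[1],e[0])-np.pi/2, [np.linalg.norm(p[a]-p[b]) for a,b in((0,1),(2,3),(0,2),(1,3))])
R=cloud("top",D,205,195,275,250); m=R[...,2]>55
q=R[m]; print("rib",len(q),q.mean(0)); 
import cv2
print(cv2.minAreaRect(q[:,:2].astype(np.float32)))
m=(R[...,2]>18)&(R[...,2]<34); q=R[m]; print("foot",len(q),q.mean(0),np.median(q[:,2]),cv2.minAreaRect(q[:,:2].astype(np.float32)))
f=np.array([atz("top",205+u/8,195+v/8,25) for u,v in[(112,160),(437,220),(100,233),(425,300)]]);print("foot top",f,f.mean(0))
r=np.array([atz("top",205+u/8,195+v/8,70) for u,v in[(172,175),(360,205),(165,232),(352,265)]]);print("rib top",r,r.mean(0))
E
```

```text
plate z 49.108219988156826 tray 2.945194254559432
[[ 420.5 -203.9   50. ]
 [ 422.1 -372.9   50. ]
 [ 549.3 -201.7   50. ]
 [ 552.9 -373.3   50. ]] [ 486.2 -287.9   50. ]
tray [[ 550.8 -194.4   34. ]
 [ 557.3 -378.    34. ]
 [ 681.4 -195.1   34. ]
 [ 685.5 -380.9   34. ]] [ 618.8 -287.1   34. ]
blk [ 524.8 -288.5   65. ]
disc [ 519.5 -322.    66. ]
stub [ 484.5 -248.1   67. ]
pad [[485.3  91.8   4. ]
 [462.4 -63.3   4. ]
 [398.  104.6   4. ]
 [375.  -50.3   4. ]] [430.1  20.7   4. ]
yaw pad y axis -0.14658355163741432 [np.float64(156.8383858894125), np.float64(156.551828836249), np.float64(88.23521045197158), np.float64(88.34756456866637)]
rib 202 [424.3  23.5 161.6]
((407.1429748535156, 8.157791137695312), (123.36932373046875, 60.93370056152344), 36.19697570800781)
foot 186 [429.5  25.1  27.8] 27.707781951611466 ((431.75518798828125, 25.725772857666016), (128.99026489257812, 30.036502838134766), 78.72052001953125)
foot top [[456.7  85.9  25. ]
 [435.1 -45.4  25. ]
 [427.2  89.8  25. ]
 [402.9 -41.1  25. ]] [430.5  22.3  25. ]
rib top [[447.2  59.3  70. ]
 [437.  -13.9  70. ]
 [425.1  61.4  70. ]
 [413.7 -11.3  70. ]] [430.7  23.9  70. ]
```

```bash
python3 - <<'E'
from h import *
import cv2
from scipy.spatial.transform import Rotation as R
np.set_printoptions(precision=3,suppress=True)
D=np.load("pics/top0.npy"); y=-.06
n=np.array([-np.sin(.42)*np.cos(y),-np.sin(.42)*np.sin(y),np.cos(.42)]); c=np.array([575,266.5,105.])
Q=cloud("top",D,148,165,172,186).reshape(-1,3); h=(Q-c)@n
print("plane off", np.median(((cloud("top",D,142,182,178,196).reshape(-1,3))-c)@n))
m=(h>45)&(h<56); q=Q[m]; print(len(q),q.mean(0)-n*50, h[m].mean())
X=np.array([np.cos(.42)*np.cos(y),np.cos(.42)*np.sin(y),np.sin(.42)]);Y=np.cross(n,X)
w=(q-c)@np.array([X,Y]).T; print(cv2.minAreaRect(w.astype(np.float32)))
# image dark mask of bar top/side cam
print("side proj of stop top",proj("side",c+50*n),"start",proj("side",c+62*X+20*Y+10*n),"TL corner",proj("side",c+85*X+65*Y),"TR",proj("side",c+85*X-65*Y))
for k,v in dict(bar=c+50*n,start=c+62*X+20*Y,TL=c+85*X+65*Y,TR=c+85*X-65*Y,BL=c-85*X+65*Y,BR=c-85*X-65*Y).items(): print(k,(proj("top",v)-[130,135]+.5)*8-.5)
s=arm.read_state(); r=R.from_quat(s["ee_rot"]).as_matrix(); print(r)
np.savez("panel.npz",n=n,c=c,X=X,Y=Y)
E
python3 - <<'E'
import cv2
a=cv2.imread("pics/side0.png")
cv2.imwrite("pics/c_s.png",cv2.resize(a[100:160,180:260],None,fx=8,fy=8,interpolation=cv2.INTER_CUBIC))
E
```

```text
plane off -1.7500271497252995
43 [577.518 267.803 104.098] 48.18314647967147
((1.5861492156982422, 1.7994441986083984), (12.23757266998291, 31.655075073242188), 89.29824829101562)
side proj of stop top [197.767 129.764] start [210.961 118.664] TL corner [208.15  108.581] TR [232.993 127.923]
bar [206.322 337.154]
start [188.688 143.127]
TL [69.887 73.16 ]
TR [415.059 100.83 ]
BL [ 69.042 505.966]
BR [401.748 532.428]
[[-0.409 -0.001 -0.912]
 [ 0.912  0.002 -0.409]
 [ 0.002 -1.     0.   ]]
```

View pics/c_s.png

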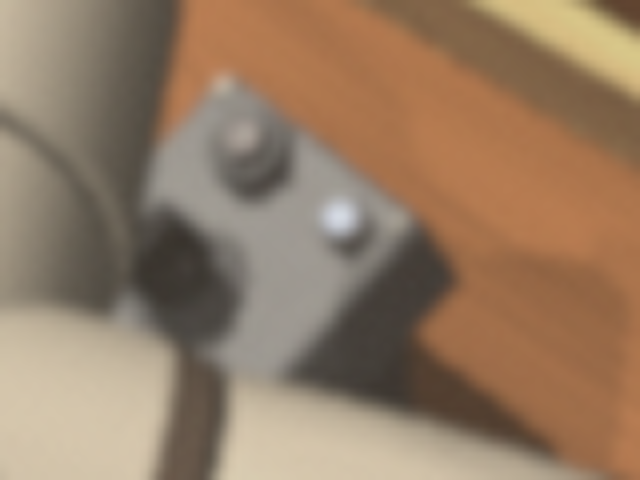

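```bash
cat >> h.py <<'E'
from scipy.spatial.transform import Rotation as Ro
def go(tp,Rt):
    s=arm.read_state(); r=Ro.from_quat(s["ee_rot"]); w=(Ro.from_matrix(Rt)*r.inv()).as_rotvec()
    print("shift",np.round(np.array(tp)-s["position"],1),"turn",np.round(w,3),"deg",np.degrees(np.linalg.norm(w)).round(1))
def frame(x,y):
    y=np.array(y)/np.linalg.norm(y); x=np.array(x)-(np.array(x)@y)*y; x/=np.linalg.norm(x); return np.column_stack([x,y,np.cross(x,y)])
def yawed(a): return frame([np.cos(a),np.sin(a),0],[0,0,-1])
E
python3 - <<'E'
from h import *
z=np.load("panel.npz"); n,X,Y=z["n"],z["X"],z["Y"]; c=np.array([576.5,268,105.]); np.savez("panel.npz",n=n,c=c,X=X,Y=Y)
go(c+130*n,frame(-X,-n)); print(n,X,Y)
E
```

```text
shift [267.9 840.9  -6.6] turn [-0.252 -0.365  1.072] deg 66.5
[-0.4070267   0.02445095  0.91308894] [ 0.91144587 -0.05475247  0.40776045] [5.99640065e-02 9.98200540e-01 3.46944695e-18]
```

```bash
python3 -m creep '[[[140,440,20],[-0.12,-0.18,0.53],-1],[[140,440,20],[-0.12,-0.18,0.53],-1],[[140,440,20],[-0.12,-0.18,0.53],-1],[[140,440,20],[-0.12,-0.18,0.53],-1],[[140,440,20],[-0.12,-0.18,0.53],-1],[[140,440,20],[-0.12,-0.18,0.53],-1],[[140,440,20],[-0.12,-0.18,0.53],-1],[[140,440,20],[-0.12,-0.18,0.53],-1],[[140,440,20],[-0.12,-0.18,0.53],-1],[[140,440,20],[-0.12,-0.18,0.53],-1],[[140,440,20],[-0.12,-0.18,0.53],-1],[[140,440,20],[-0.12,-0.18,0.53],-1]]'
python3 - <<'E'
from h import *
import cv2
z=np.load("panel.npz");n,c,X=z["n"],z["c"],z["X"]
go(c+130*n,frame(-X,-n)); print(arm.read_state()["joints"].round(2))
for k in("side","top"):
    im,d=arm.get_image(k); cv2.imwrite(f"pics/{k}1.png",im[:,:,::-1]); np.save(f"pics/{k}1.npy",d)
E
```

```text
clock: 1.1
position: [397.6, -125.0, 251.9]
ee_rot: [-0.286, -0.67, 0.671, 0.134]
contact_force: [0.5, -1.3, -0.7]
gripper_width: -0.3
shift [126.  396.2 -28.2] turn [-0.13  -0.183  0.532] deg 33.1
[ 0.16 -0.12 -0.6   0.12 -0.9  -0.84]
```

View pics/side1.png

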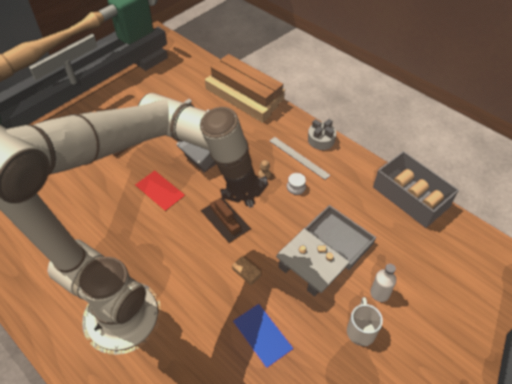

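```bash
python3 -m creep '[[[126,396,-28],[-0.13,-0.183,0.532],-1],[[126,396,-28],[-0.13,-0.183,0.532],-1],[[126,396,-28],[-0.13,-0.183,0.532],-1],[[126,396,-28],[-0.13,-0.183,0.532],-1],[[126,396,-28],[-0.13,-0.183,0.532],-1],[[126,396,-28],[-0.13,-0.183,0.532],-1],[[126,396,-28],[-0.13,-0.183,0.532],-1],[[126,396,-28],[-0.13,-0.183,0.532],-1],[[126,396,-28],[-0.13,-0.183,0.532],-1],[[126,396,-28],[-0.13,-0.183,0.532],-1],[[126,396,-28],[-0.13,-0.183,0.532],-1],[[126,396,-28],[-0.13,-0.183,0.532],-1]]'
python3 - <<'E'
from h import *
import cv2
z=np.load("panel.npz");n,c,X=z["n"],z["c"],z["X"]
go(c+130*n,frame(-X,-n)); s=arm.read_state(); print(s["joints"].round(2),s["contact_force"],n@s["contact_force"])
im,d=arm.get_image("side"); im=im[:,:,::-1]; cv2.imwrite("pics/c_s2.png",cv2.resize(im[80:180,160:290],None,fx=6,fy=6,interpolation=cv2.INTER_CUBIC))
P=c+130*n; print((proj("side",P)-[160,80]+.5)*6,(proj("side",s["position"])-[160,80]+.5)*6,(proj("side",c+50*n)-[160,80]+.5)*6,(proj("side",c+33*n)-[160,80]+.5)*6)
E
```

```text
clock: 2.2
position: [523.0, 265.4, 221.6]
ee_rot: [-0.171, -0.686, 0.697, -0.121]
contact_force: [-0.5, -0.7, -0.6]
gripper_width: -0.2
shift [0.6 5.8 2.1] turn [ 0.002 -0.004  0.011] deg 0.7
[ 0.88  0.18 -0.57  0.57 -0.66 -1.38] [-0.45921959 -0.746424   -0.57728129] -0.3584452977703022
[169.8086898  230.52738274] [176.78264949 239.23925025] [229.76827171 298.85870649] [241.8555932 312.6336971]
```

View pics/c_s2.png

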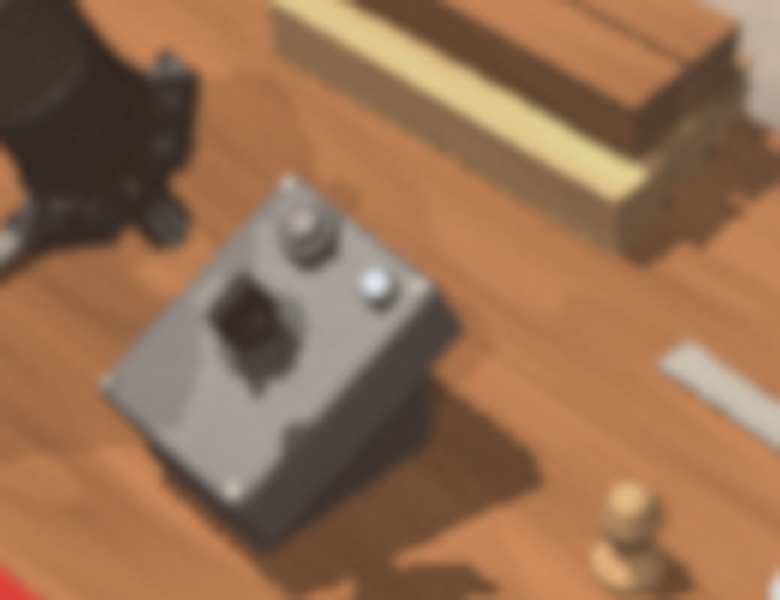

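```bash
python3 - <<'E'
from h import *
z=np.load("panel.npz");n,X,Y=z["n"],z["X"],z["Y"]; c=np.array([577,267.3,105]); np.savez("panel.npz",n=n,c=c,X=X,Y=Y)
go(c+60*n,frame(-X,-n)); s=arm.read_state(); print(s["position"],s["clock"])
E
```

```text
shift [ 30.2   4.7 -62. ] turn [ 0.002 -0.004  0.013] deg 0.8
[522.39149461 264.02240082 221.83128685] 2.25
```

```bash
python3 -m creep '[[[15,1.5,-31],[0,0,0],-1],[[30.5,3,-63],[0,0,0.01],-1],[[30.5,3,-63],[0,0,0.01],-1],[[30.5,3,-63],[0,0,0.01],-1],[[30.5,3,-63],[0,0,0.01],-1]]'
python3 - <<'E'
from h import *
import cv2
z=np.load("panel.npz");n,c,X,Y=z["n"],z["c"],z["X"],z["Y"]
for i in range(3): s=arm.read_state(); q=s["position"]-c; print(q@n,q@X,q@Y,n@s["contact_force"],s["contact_force"])
im,d=arm.get_image("side"); im=im[:,:,::-1]; cv2.imwrite("pics/c_s3.png",cv2.resize(im[80:180,160:290],None,fx=6,fy=6,interpolation=cv2.INTER_CUBIC))
s=arm.read_state(); q=s["position"]-c; print(q@n,q@X,q@Y)
E
```

```text
clock: 2.67
position: [552.8, 267.3, 161.7]
ee_rot: [-0.169, -0.687, 0.695, -0.126]
contact_force: [0.5, 0.4, 1.3]
gripper_width: 0.0
61.57804304858657 1.0700829847303872 -1.4111519627418332 0.965196316269243 [0.50767715 0.40313911 1.27257848]
61.57804304858657 1.0700829847303872 -1.4111519627418332 0.965196316269243 [0.50767715 0.40313911 1.27257848]
61.57804304858657 1.0700829847303872 -1.4111519627418332 0.965196316269243 [0.50767715 0.40313911 1.27257848]
62.29064796451972 1.4289077244354154 -0.514445772163348
```

View pics/c_s3.png

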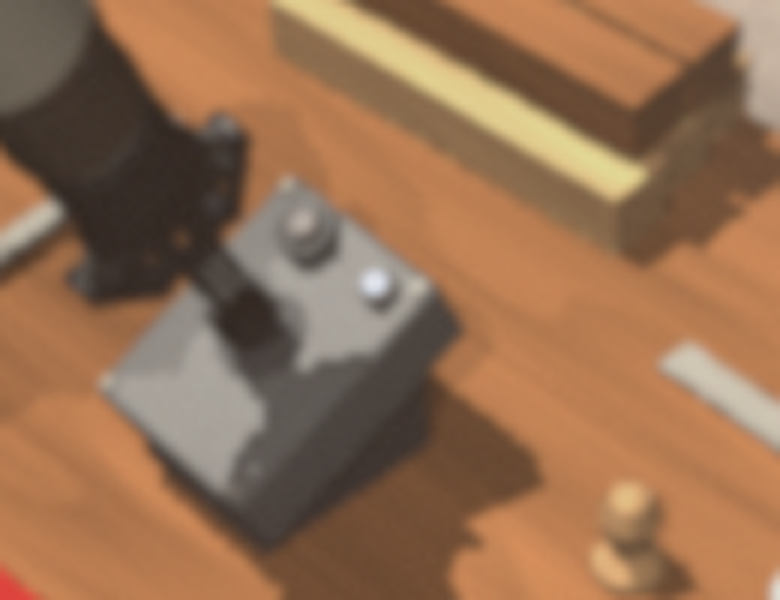

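```bash
python3 -m creep '[[[2,-0.1,-4.6],[0,0,0],-1],[[4.1,-0.2,-9.1],[0,0,0],-1],[[4.1,-0.2,-9.1],[0,0,0],-1],[[4.1,-0.2,-9.1],[0,0,0],-1]]'
python3 - <<'E'
from h import *
z=np.load("panel.npz");n,c,X,Y=z["n"],z["c"],z["X"],z["Y"]
s=arm.read_state(); q=s["position"]-c; print(q@n,q@X,q@Y,n@s["contact_force"])
E
python3 -m creep '[[[0.4,0,-0.9],[0,0,0],-1],[[0.8,0,-1.8],[0,0,0],-1],[[0.8,0,-1.8],[0,0,0],-1]]'
```

```text
clock: 3.05
position: [556.5, 268.6, 151.6]
ee_rot: [-0.168, -0.687, 0.695, -0.126]
contact_force: [-0.4, 0.4, 0.1]
gripper_width: 0.1
50.89658848769304 0.20612428808264127 0.10441062888575287 0.30134794241819274
clock: 3.3
position: [557.3, 268.7, 150.3]
ee_rot: [-0.168, -0.687, 0.695, -0.126]
contact_force: [-3.3, -0.6, 4.3]
gripper_width: 0.1
```

```bash
python3 -m creep '[[[0.8,0,-1.8],[0,0,0],-1],[[1.6,-0.1,-3.7],[0,0,0],-1],[[1.6,-0.1,-3.7],[0,0,0],-1]]'; python3 -m creep '[[[0.8,0,-1.8],[0,0,0],-1],[[1.2,-0.1,-2.7],[0,0,0],-1],[[1.2,-0.1,-2.7],[0,0,0],-1]]'
```

```text
clock: 3.55
position: [558.9, 268.7, 146.6]
ee_rot: [-0.168, -0.687, 0.695, -0.127]
contact_force: [-3.6, -1.1, 4.5]
gripper_width: -0.2
clock: 3.8
position: [560.2, 268.6, 143.7]
ee_rot: [-0.168, -0.687, 0.695, -0.126]
contact_force: [-3.9, 0.1, 4.9]
gripper_width: 0.1
```

```bash
python3 -m creep '[[[0.4,0,-0.9],[0,0,0],-1],[[0.4,0,-0.9],[0,0,0],-1]]';  python3 - <<'E'
from h import *
z=np.load("panel.npz");n,c,X,Y=z["n"],z["c"],z["X"],z["Y"]
s=arm.read_state(); q=s["position"]-c; print(q@n,q@X,q@Y,n@s["contact_force"])
E
```

```text
clock: 3.97
position: [560.6, 268.6, 142.7]
ee_rot: [-0.168, -0.687, 0.695, -0.126]
contact_force: [-4.1, -0.9, 5.5]
gripper_width: -0.1
41.09898255071113 0.36162336165985387 0.2869384647562817 6.70096833471268
```

```bash
python3 -m creep '[[[0.4,0,-0.9],[0,0,0],-1],[[0.4,0,-0.9],[0,0,0],-1]]'; python3 -m creep '[[[0.2,0,-0.5],[0,0,0],-1],[[0.2,0,-0.5],[0,0,0],-1]]'
```

```text
clock: 4.13
position: [561.0, 268.6, 141.8]
ee_rot: [-0.168, -0.687, 0.695, -0.126]
contact_force: [-3.9, -0.0, 6.4]
gripper_width: 0.2
clock: 4.3
position: [561.2, 268.5, 141.4]
ee_rot: [-0.168, -0.687, 0.695, -0.126]
contact_force: [-4.9, -0.6, 7.1]
gripper_width: -0.1
```

```bash
python3 -m creep '[[[0.2,0,-0.5],[0,0,0],-1],[[0.2,0,-0.5],[0,0,0],-1]]'; python3 -m creep '[[[0.2,0,-0.5],[0,0,0],-1],[[0.2,0,-0.5],[0,0,0],-1]]'
```

```text
clock: 4.47
position: [561.4, 268.5, 141.0]
ee_rot: [-0.168, -0.687, 0.695, -0.126]
contact_force: [-4.6, -1.4, 6.7]
gripper_width: -0.2
clock: 4.63
position: [561.6, 268.5, 141.0]
ee_rot: [-0.168, -0.687, 0.695, -0.127]
contact_force: [-7.8, -0.5, 8.9]
gripper_width: -0.2
```

```bash
python3 -m creep '[[[0.2,0,-0.5],[0,0,0],-1],[[0.2,0,-0.5],[0,0,0],-1]]'
```

```text
clock: 4.8
position: [561.7, 268.6, 141.0]
ee_rot: [-0.168, -0.687, 0.695, -0.127]
contact_force: [-10.2, -1.6, 11.5]
gripper_width: 0.1
```

```bash
python3 -m creep '[[[0.2,0,-0.5],[0,0,0],-1],[[0.2,0,-0.5],[0,0,0],-1]]'; python3 -m creep '[[[-8,0.5,18],[0,0,0],-1],[[-21,1,46],[0,0,0],-1],[[-40,1,80],[0,0,0],-1],[[-40,1,80],[0,0,0],-1],[[-40,1,80],[0,0,0],-1]]'
python3 - <<'E'
from h import *
import cv2
im,d=arm.get_image("side"); im=im[:,:,::-1]; cv2.imwrite("pics/c_s4.png",cv2.resize(im[80:180,160:290],None,fx=6,fy=6,interpolation=cv2.INTER_CUBIC))
np.save("pics/s4.npy",d)
z=np.load("panel.npz");n,c,X,Y=z["n"],z["c"],z["X"],z["Y"]
Q=(cloud("side",d,190,118,215,150)-c); h=Q@n; a=Q@X; b=Q@Y
m=(abs(a)<16)&(abs(b)<4); print(np.sort(h[m]).round(1)); m=(abs(a)>40)&(abs(b)<30)&(h<10); print(np.median(h[m]))
E
```

```text
clock: 4.97
position: [561.8, 268.6, 141.0]
ee_rot: [-0.168, -0.687, 0.695, -0.127]
contact_force: [-11.9, -1.2, 14.9]
gripper_width: -0.1
clock: 5.38
position: [521.9, 270.9, 221.1]
ee_rot: [-0.168, -0.689, 0.694, -0.127]
contact_force: [-0.0, -0.3, -0.5]
gripper_width: -0.2
[15.8 20.5 23.5 24.6 29.5 35.8 37.2 38.8 39.  39.2 40.8 40.9 41.  41.1
 41.8 42.  42.1 42.2 43.9 44.5 44.5 44.7 44.8 45.  45.  45.4 45.6]
2.5758243992587477
```

View pics/c_s4.png

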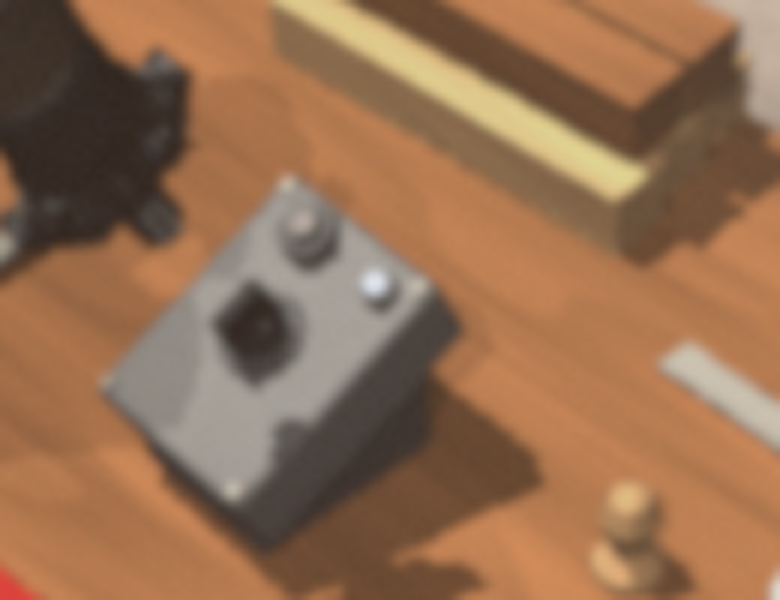

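```bash
python3 - <<'E'
from h import *
go([431.5,24.3,170],yawed(np.pi-.15))
E
```

```text
shift [ -90.1 -245.5  -49.2] turn [ 0.042  0.417 -0.089] deg 24.5
```

```bash
python3 -m creep '[[[-20,-35,10],[0,0.06,0],1],[[-40,-70,0],[0.01,0.15,-0.02],1],[[-90,-245.5,-49],[0.042,0.417,-0.089],1],[[-90,-245.5,-49],[0.042,0.417,-0.089],1],[[-90,-245.5,-49],[0.042,0.417,-0.089],1],[[-90,-245.5,-49],[0.042,0.417,-0.089],1],[[-90,-245.5,-49],[0.042,0.417,-0.089],1],[[-90,-245.5,-49],[0.042,0.417,-0.089],1],[[-90,-245.5,-49],[0.042,0.417,-0.089],1],[[-90,-245.5,-49],[0.042,0.417,-0.089],1],[[-90,-245.5,-49],[0.042,0.417,-0.089],1]]'
python3 - <<'E'
from h import *
import cv2
im,d=arm.get_image("side"); im=im[:,:,::-1]; cv2.imwrite("pics/s5.png",cv2.resize(im[130:260,170:300],None,fx=5,fy=5,interpolation=cv2.INTER_CUBIC))
s=arm.read_state(); print(s["position"],s["joints"].round(2),s["gripper_width"])
go([431.5,24.3,36],yawed(np.pi-.15))
E
```

```text
clock: 6.35
position: [432.4, 24.5, 169.5]
ee_rot: [-0.052, -0.705, 0.706, 0.053]
contact_force: [-0.2, -0.4, -0.7]
gripper_width: 85.4
[432.38509466  24.69738941 169.61822125] [ 0.44  0.12 -0.53  0.   -0.92 -0.58] 85.32080887703185
shift [  -0.9   -0.4 -133.6] turn [ 0.001 -0.001 -0.001] deg 0.1
```

View pics/s5.png

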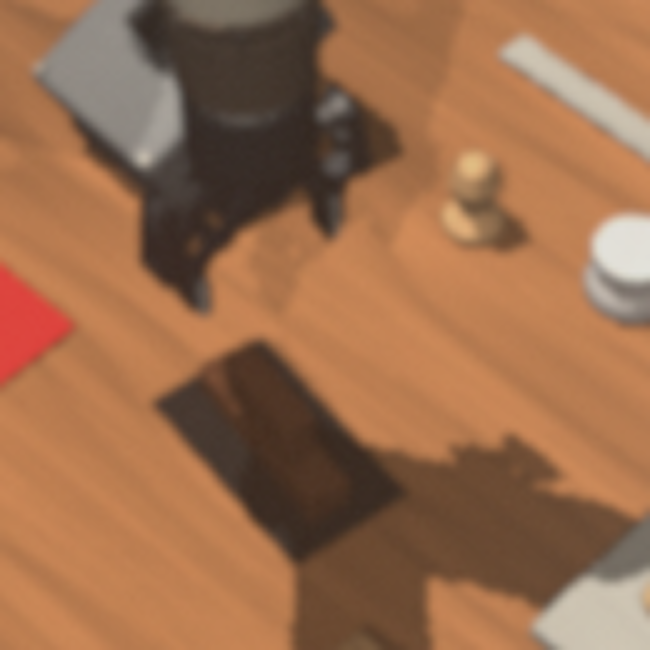

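```bash
python3 -m creep '[[[-0.5,0,-40],[0,0,0],0.2],[[-0.5,0,-80],[0,0,0],0.2],[[-0.5,0,-115],[0,0,0],0.2],[[-0.5,0,-130],[0,0,0],0.2],[[-0.5,0,-134],[0,0,0],0.2],[[-0.5,0,-134],[0,0,0],0.2]]'; python3 -m creep '[[[0,0,0],[0,0,0],-1],[[0,0,0],[0,0,0],-1],[[0,0,0],[0,0,0],-1],[[0,0,0],[0,0,0],-1],[[0,0,0],[0,0,0],-1],[[0,0,0],[0,0,0],-1]]'
```

```text
clock: 6.9
position: [431.3, 24.4, 34.9]
ee_rot: [-0.051, -0.704, 0.706, 0.053]
contact_force: [-0.2, -0.4, 0.6]
gripper_width: 51.1
clock: 7.4
position: [432.7, 24.6, 37.2]
ee_rot: [0.054, 0.705, -0.705, -0.052]
contact_force: [-1.7, 3.3, 7.4]
gripper_width: 23.4
```

```bash
python3 -m creep '[[[0,0,10],[0,0,0],-1],[[0,0,40],[0,0,0],-1],[[0,0,80],[0,0,0],-1],[[0,0,100],[0,0,0],-1],[[0,0,100],[0,0,0],-1],[[0,0,100],[0,0,0],-1]]'
python3 - <<'E'
from h import *
import cv2
for k in("side","top"):
    im,d=arm.get_image(k); im=im[:,:,::-1]; np.save(f"pics/{k}6.npy",d); cv2.imwrite(f"pics/{k}6full.png",im)
    b=(130,270,170,330) if k=="side" else (180,270,190,300)
    cv2.imwrite(f"pics/{k}6.png",cv2.resize(im[b[0]:b[1],b[2]:b[3]],None,fx=5,fy=5,interpolation=cv2.INTER_CUBIC))
go([402,-288,140],yawed(np.pi+.015))
s=arm.read_state();print(s["position"],s["contact_force"])
E
```

```text
clock: 7.9
position: [431.3, 24.0, 136.6]
ee_rot: [0.054, 0.705, -0.705, -0.053]
contact_force: [-1.5, -0.1, -3.0]
gripper_width: 23.2
shift [ -27.9 -311.4    5.5] turn [ 0.002 -0.004  0.166] deg 9.5
[429.9400923   23.41552788 134.54591529] [-0.69046916  0.10175783 -2.09785886]
```

View pics/side6.png

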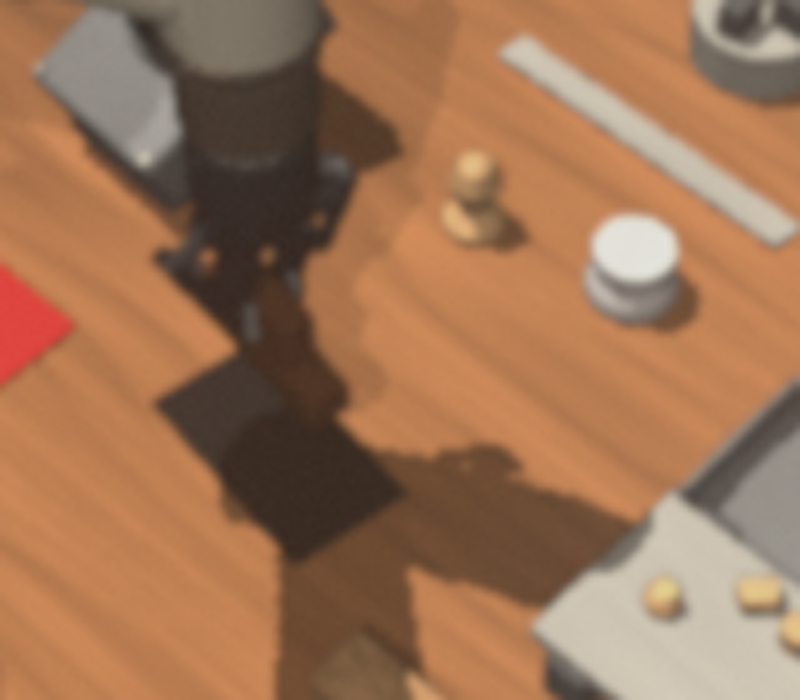

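View pics/top6.png

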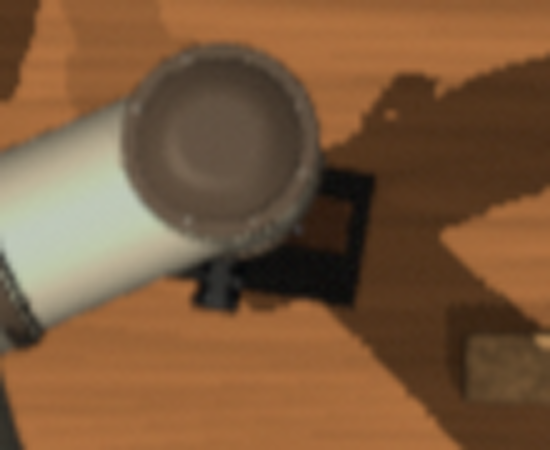

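```bash
python3 -m creep '[[[10,-311,5],[0,0,0.165],-1],[[10,-311,5],[0,0,0.165],-1],[[10,-311,5],[0,0,0.165],-1],[[10,-311,5],[0,0,0.165],-1],[[10,-311,5],[0,0,0.165],-1],[[10,-311,5],[0,0,0.165],-1],[[10,-311,5],[0,0,0.165],-1],[[10,-311,5],[0,0,0.165],-1],[[10,-311,5],[0,0,0.165],-1],[[10,-311,5],[0,0,0.165],-1]]'
python3 - <<'E'
from h import *
import cv2
for k in("side","top"):
    im,d=arm.get_image(k); im=im[:,:,::-1]; np.save(f"pics/{k}7.npy",d)
    b=(160,310,260,400) if k=="side" else (130,250,280,400)
    cv2.imwrite(f"pics/{k}7.png",cv2.resize(im[b[0]:b[1],b[2]:b[3]],None,fx=5,fy=5,interpolation=cv2.INTER_CUBIC))
go([440,-287,86],yawed(np.pi+.015))
s=arm.read_state();print(s["position"],s["contact_force"],s["gripper_width"])
E
```

```text
clock: 8.83
position: [439.7, -288.0, 138.0]
ee_rot: [-0.006, 0.707, -0.707, 0.002]
contact_force: [0.4, 0.6, -2.8]
gripper_width: 23.0
shift [ -0.2  -0.6 -52.9] turn [-0.    -0.004  0.   ] deg 0.3
[ 440.17573895 -286.38328924  138.93777843] [ 0.28530951 -0.42373279 -1.79685681] 23.34247103090609
```

View pics/side7.png

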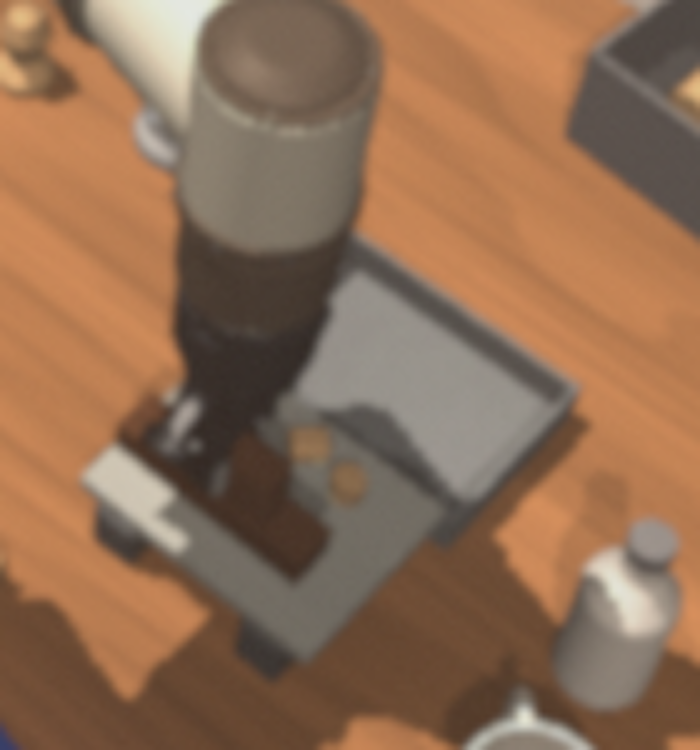

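View pics/top7.png

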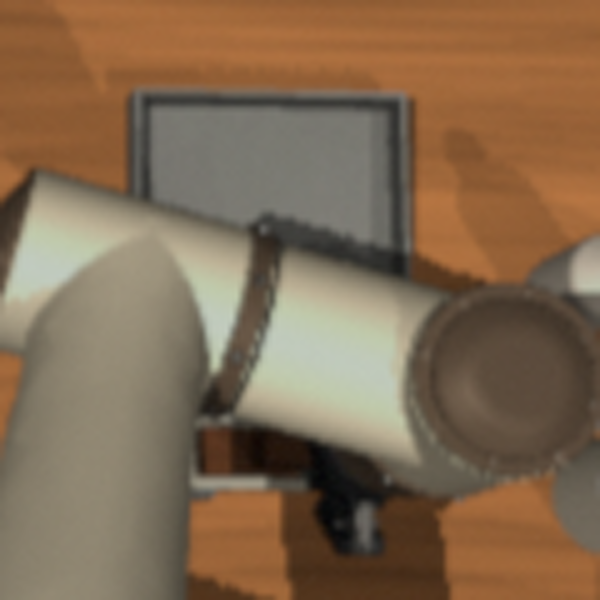

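```bash
python3 -m creep '[[[0,0,-25],[0,0,0],-1],[[0,0,-42],[0,0,0],-1],[[0,0,-50],[0,0,0],-1],[[0,0,-52],[0,0,0],-1],[[0,0,-52],[0,0,0],-1],[[0,0,-52],[0,0,0],-1]]'; python3 -m creep '[[[0,0,-1],[0,0,0],-1],[[0,0,-2],[0,0,0],-1],[[0,0,-2],[0,0,0],-1]]'
```

```text
clock: 9.43
position: [442.2, -286.9, 89.5]
ee_rot: [0.006, -0.706, 0.708, -0.006]
contact_force: [-0.2, 0.5, -1.3]
gripper_width: 23.2
clock: 9.68
position: [441.6, -287.1, 87.2]
ee_rot: [0.005, -0.707, 0.708, -0.005]
contact_force: [-0.1, 0.0, -1.5]
gripper_width: 23.1
```

```bash
python3 -m creep '[[[0,0,-1],[0,0,0],-1],[[0,0,-1.5],[0,0,0],-1],[[0,0,-1.5],[0,0,0],-1]]'
python3 - <<'E'
from h import *
import cv2
im,d=arm.get_image("side"); im=im[:,:,::-1]
cv2.imwrite("pics/side8.png",cv2.resize(im[220:310,260:360],None,fx=6,fy=6,interpolation=cv2.INTER_CUBIC))
s=arm.read_state();print(s["position"],s["contact_force"],s["gripper_width"])
E
```

```text
clock: 9.93
position: [441.3, -287.1, 85.2]
ee_rot: [0.006, -0.707, 0.707, -0.005]
contact_force: [-0.0, -0.5, -1.8]
gripper_width: 23.2
[ 441.31273297 -287.14550545   85.18815914] [-0.53370945  0.06784651 -3.11928588] 23.252903483936855
```

View pics/side8.png

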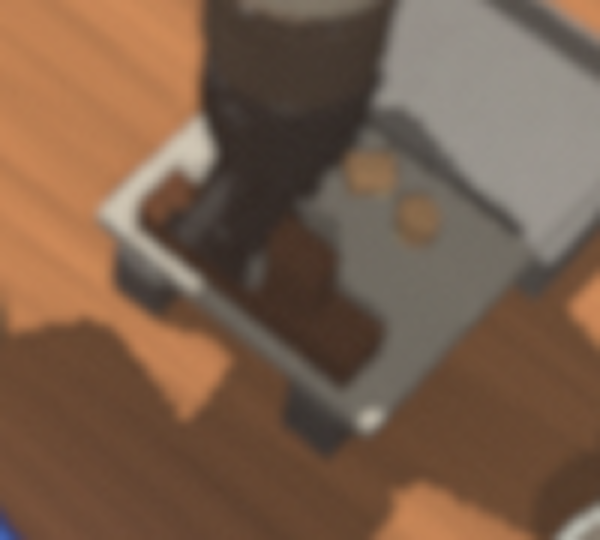

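```bash
python3 -m creep '[[[5,0,0],[0,0,0],-1],[[12,0.1,0],[0,0,0],-1],[[20,0.2,0],[0,0,0],-1],[[28,0.3,0],[0,0,0],-1],[[36,0.4,0],[0,0,0],-1],[[44,0.5,0],[0,0,0],-1],[[52,0.6,0],[0,0,0],-1],[[60,0.8,0],[0,0,0],-1],[[65,0.9,0],[0,0,0],-1],[[65,0.9,0],[0,0,0],-1]]'
python3 - <<'E'
from h import *
import cv2
im,d=arm.get_image("side"); im=im[:,:,::-1]
cv2.imwrite("pics/side9.png",cv2.resize(im[190:310,260:380],None,fx=5,fy=5,interpolation=cv2.INTER_CUBIC))
s=arm.read_state();print(s["position"],s["contact_force"],s["gripper_width"],s["joints"].round(2))
E
```

```text
clock: 10.82
position: [507.8, -286.2, 85.1]
ee_rot: [0.006, -0.707, 0.708, -0.006]
contact_force: [-0.2, -0.6, -2.3]
gripper_width: 23.0
[ 506.893136   -286.11998796   85.02646124] [-0.41282937  0.17412897 -2.67080675] 23.078390772150943 [-0.24  0.46 -0.29  0.   -0.83  0.25]
```

View pics/side9.png

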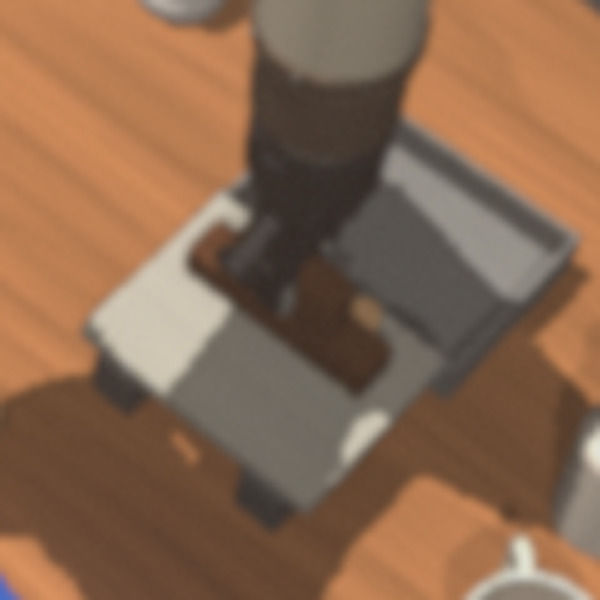

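```bash
python3 -m creep '[[[6,0,0],[0,0,0],-1],[[14,0.1,0],[0,0,0],-1],[[22,0.2,0],[0,0,0],-1],[[30,0.3,0],[0,0,0],-1],[[38,0.4,0],[0,0,0],-1],[[46,0.5,0],[0,0,0],-1],[[54,0.6,0],[0,0,0],-1],[[58,0.6,0],[0,0,0],-1],[[58,0.6,0],[0,0,0],-1]]'; python3 -m creep '[[[-10,0,2],[0,0,0],-1],[[-30,0,10],[0,0,0],-1],[[-60,0,45],[0,0,0],-1],[[-90,0,70],[0,0,0],-1],[[-100,0,80],[0,0,0],-1],[[-100,0,80],[0,0,0],-1]]'
python3 - <<'E'
from h import *
import cv2
for k in("side","top"):
    im,d=arm.get_image(k); im=im[:,:,::-1]; np.save(f"pics/{k}10.npy",d)
    b=(190,310,260,380) if k=="side" else (130,250,280,400)
    cv2.imwrite(f"pics/{k}10.png",cv2.resize(im[b[0]:b[1],b[2]:b[3]],None,fx=5,fy=5,interpolation=cv2.INTER_CUBIC))
s=arm.read_state();print(s["position"],s["contact_force"],s["gripper_width"])
E
```

```text
clock: 11.62
position: [565.5, -285.5, 85.0]
ee_rot: [0.006, -0.707, 0.708, -0.005]
contact_force: [-0.4, 0.1, -2.2]
gripper_width: 23.3
clock: 12.12
position: [462.0, -286.0, 169.1]
ee_rot: [0.003, -0.706, 0.708, -0.006]
contact_force: [0.7, 0.4, -2.3]
gripper_width: 23.0
[ 463.47293941 -285.58998546  165.99910286] [ 0.00328082 -0.15625387 -2.96337908] 22.981066907562962
```

View pics/side10.png

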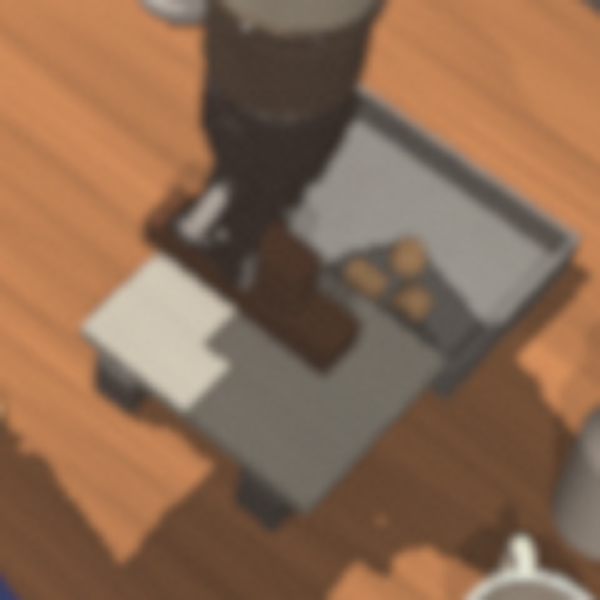

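View pics/top10.png

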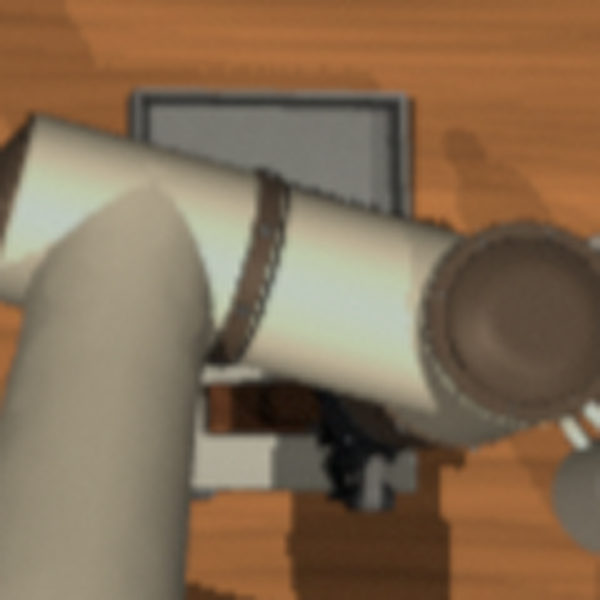

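```bash
python3 - <<'E'
from h import *
d=np.load("pics/side10.npy")
for u,v in[(365,278),(408,255),(413,300)]:
    a,b=260+u/5-.4,190+v/5-.4; C=cloud("side",d,int(a)-1,int(b)-1,int(a)+2,int(b)+2); print(atz("side",a,b,18).round(0),np.median(C.reshape(-1,3),0).round(0))
print("tray centre ~ 621.4 -284.7"); go([431.4,23.5,140],yawed(np.pi-.15))
E
```

```text
[ 584. -293.   18.] [ 581. -292.   22.]
[ 615. -302.   18.] [ 612. -302.   25.]
[ 592. -323.   18.] [ 587. -324.   28.]
tray centre ~ 621.4 -284.7
shift [-32.1 309.1 -26. ] turn [ 0.001  0.001 -0.164] deg 9.4
```

```bash
python3 -m creep '[[[-32,309,-26],[0,0,-0.164],-1],[[-32,309,-26],[0,0,-0.164],-1],[[-32,309,-26],[0,0,-0.164],-1],[[-32,309,-26],[0,0,-0.164],-1],[[-32,309,-26],[0,0,-0.164],-1],[[-32,309,-26],[0,0,-0.164],-1],[[-32,309,-26],[0,0,-0.164],-1],[[-32,309,-26],[0,0,-0.164],-1],[[-32,309,-26],[0,0,-0.164],-1],[[-32,309,-26],[0,0,-0.164],-1]]'; python3 - <<'E'
from h import *
go([431.4,23.5,42],yawed(np.pi-.15))
E
```

```text
clock: 13.05
position: [432.0, 24.7, 138.2]
ee_rot: [-0.05, -0.704, 0.706, 0.052]
contact_force: [-0.2, -1.1, -2.9]
gripper_width: 23.3
shift [ -0.6  -1.2 -96.2] turn [ 0.002 -0.003 -0.005] deg 0.3
```

```bash
python3 -m creep '[[[-0.5,-1,-35],[0,0,0],-1],[[-0.5,-1,-70],[0,0,0],-1],[[-0.5,-1,-90],[0,0,0],-1],[[-0.5,-1,-97],[0,0,0],-1],[[-0.5,-1,-97],[0,0,0],-1],[[-0.5,-1,-97],[0,0,0],-1]]'; python3 -m creep '[[[0,0,-1],[0,0,0],-1],[[0,0,-2],[0,0,0],-1],[[0,0,-2],[0,0,0],-1]]'; python3 -m creep '[[[0,0,-1],[0,0,0],-1],[[0,0,-1],[0,0,0],-1]]'
```

```text
clock: 13.55
position: [432.7, 22.0, 42.4]
ee_rot: [-0.053, -0.705, 0.706, 0.053]
contact_force: [0.3, 0.2, -1.9]
gripper_width: 23.3
clock: 13.8
position: [432.6, 22.6, 41.2]
ee_rot: [0.053, 0.705, -0.705, -0.052]
contact_force: [0.1, 0.3, -2.4]
gripper_width: 23.4
clock: 13.97
position: [432.1, 22.5, 39.6]
ee_rot: [-0.053, -0.705, 0.705, 0.053]
contact_force: [1.1, -0.4, -2.5]
gripper_width: 23.2
```

```bash
python3 -m creep '[[[0,0,-1],[0,0,0],-1],[[0,0,-1.5],[0,0,0],-1],[[0,0,-1.5],[0,0,0],-1]]'; python3 -m creep '[[[0,0,-1],[0,0,0],-1],[[0,0,-1],[0,0,0],-1]]'
```

```text
clock: 14.22
position: [431.8, 22.4, 37.6]
ee_rot: [-0.052, -0.705, 0.706, 0.053]
contact_force: [-0.9, 0.0, -2.6]
gripper_width: 22.8
clock: 14.38
position: [432.0, 22.4, 37.1]
ee_rot: [-0.052, -0.705, 0.706, 0.053]
contact_force: [-1.4, -0.9, 4.8]
gripper_width: 23.4
```

```bash
python3 -m creep '[[[0,0,0],[0,0,0],0.3],[[0,0,0],[0,0,0],0.3],[[0,0,0],[0,0,0],0.3],[[0,0,0],[0,0,0],0.3],[[0,0,10],[0,0,0],0.3],[[0,0,45],[0,0,0],0.3],[[0,0,85],[0,0,0],0.3],[[0,0,110],[0,0,0],0.3],[[0,0,130],[0,0,0],0.3],[[0,0,130],[0,0,0],0.3]]'
python3 - <<'E'
from h import *
import cv2
z=np.load("panel.npz");n,c,X,Y=z["n"],z["c"],z["X"],z["Y"]
im,d=arm.get_image("side"); im=im[:,:,::-1]; cv2.imwrite("pics/side11.png",cv2.resize(im[130:260,170:330],None,fx=4,fy=4,interpolation=cv2.INTER_CUBIC))
go(c+110*n,frame(-Y,-n)); s=arm.read_state(); print(s["joints"].round(2),s["gripper_width"])
E
```

```text
clock: 15.22
position: [434.6, 23.2, 171.1]
ee_rot: [0.055, 0.706, -0.704, -0.049]
contact_force: [-0.5, -0.2, -0.1]
gripper_width: 55.5
shift [ 99.1 247.1  36.6] turn [-0.371 -0.295  1.632] deg 97.3
[ 0.43  0.12 -0.53  0.   -0.92 -0.58] 55.61836987261075
```

View pics/side11.png

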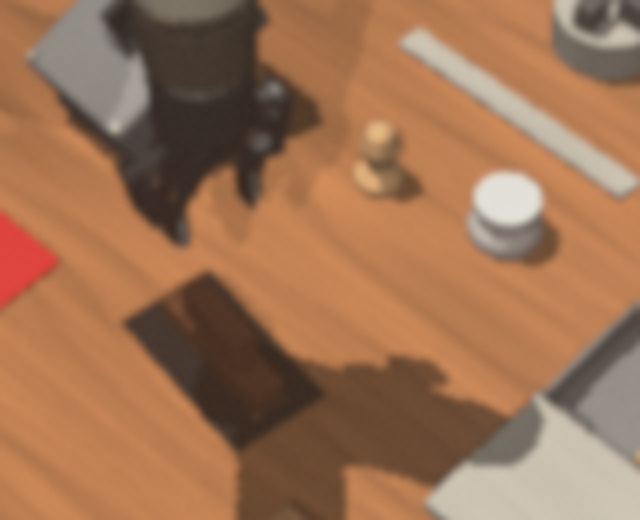

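```bash
python3 -m creep '[[[50,120,40],[-0.18,-0.15,0.81],0.1],[[50,120,40],[-0.18,-0.15,0.81],0.1],[[50,120,40],[-0.18,-0.15,0.81],0.1],[[50,120,40],[-0.18,-0.15,0.81],0.1],[[50,120,40],[-0.18,-0.15,0.81],0.1],[[50,120,40],[-0.18,-0.15,0.81],0.1],[[50,120,40],[-0.18,-0.15,0.81],0.1],[[50,120,40],[-0.18,-0.15,0.81],0.1]]'
python3 - <<'E'
from h import *
z=np.load("panel.npz");n,c,X,Y=z["n"],z["c"],z["X"],z["Y"]
go(c+110*n,frame(-Y,-n)); s=arm.read_state(); print(s["joints"].round(2))
E
```

```text
clock: 15.93
position: [480.0, 141.6, 204.5]
ee_rot: [0.176, -0.605, 0.723, -0.285]
contact_force: [-0.9, -0.5, 0.0]
gripper_width: 46.6
shift [ 52.2 128.4   0.9] turn [-0.182 -0.151  0.82 ] deg 48.9
[ 0.73  0.12 -0.55  0.29 -0.84 -0.25]
```

```bash
python3 -m creep '[[[50,128,1],[-0.182,-0.151,0.82],-0.1],[[50,128,1],[-0.182,-0.151,0.82],-0.1],[[50,128,1],[-0.182,-0.151,0.82],-0.1],[[50,128,1],[-0.182,-0.151,0.82],-0.1],[[50,128,1],[-0.182,-0.151,0.82],-0.1],[[50,128,1],[-0.182,-0.151,0.82],-0.1],[[50,128,1],[-0.182,-0.151,0.82],-0.1],[[50,128,1],[-0.182,-0.151,0.82],-0.1],[[50,128,1],[-0.182,-0.151,0.82],-0.1],[[50,128,1],[-0.182,-0.151,0.82],-0.1]]'
python3 - <<'E'
from h import *
z=np.load("panel.npz");n,c,X,Y=z["n"],z["c"],z["X"],z["Y"]
go(c+60*n,frame(-Y,-n)); s=arm.read_state(); print(s["joints"].round(2)); q=s["position"]-c; print(q@n,q@X,q@Y)
E
```

```text
clock: 16.77
position: [532.3, 270.5, 207.5]
ee_rot: [0.37, -0.399, 0.611, -0.575]
contact_force: [0.4, -0.3, -1.4]
gripper_width: 38.3
shift [ 20.3  -1.7 -47.7] turn [-0.006  0.     0.005] deg 0.5
[ 0.86  0.21 -0.58  0.6  -0.61  0.17]
111.88811695870939 0.9071138094689246 0.46684457277525515
```

```bash
python3 -m creep '[[[10,-0.5,-24],[0,0,0],-0.1],[[20,-1.5,-47],[0,0,0],-0.1],[[20,-1.5,-47],[0,0,0],-0.1],[[20,-1.5,-47],[0,0,0],-0.1]]'
python3 - <<'E'
from h import *
import cv2
z=np.load("panel.npz");n,c,X,Y=z["n"],z["c"],z["X"],z["Y"]
im,d=arm.get_image("side"); im=im[:,:,::-1]; cv2.imwrite("pics/side12.png",cv2.resize(im[80:180,160:290],None,fx=6,fy=6,interpolation=cv2.INTER_CUBIC))
go(c+28*n,frame(-Y,-n)); s=arm.read_state(); q=s["position"]-c; print(q@n,q@X,q@Y,s["gripper_width"])
E
```

```text
clock: 17.1
position: [552.1, 268.1, 159.6]
ee_rot: [0.372, -0.398, 0.611, -0.574]
contact_force: [0.3, 0.1, -0.2]
gripper_width: 38.8
shift [ 13.2  -1.  -30.5] turn [-0.005  0.001  0.004] deg 0.4
61.200419990299736 0.3583021907764916 0.22081183842901472 38.26244111403701
```

View pics/side12.png

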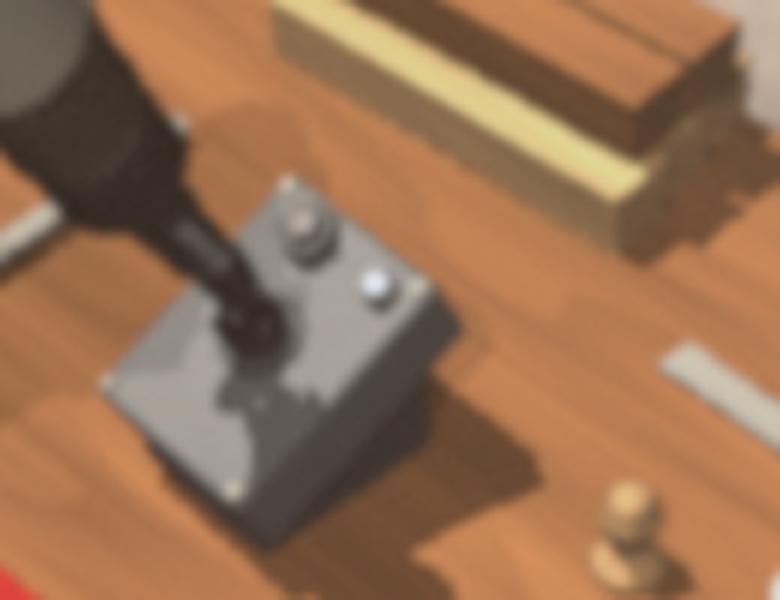

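```bash
python3 -m creep '[[[5,-0.3,-11],[0,0,0],-0.1],[[10,-0.7,-22],[0,0,0],-0.1],[[12.8,-0.8,-29],[0,0,0],-0.1],[[12.8,-0.8,-29],[0,0,0],-0.1],[[12.8,-0.8,-29],[0,0,0],-0.1]]'
python3 - <<'E'
from h import *
z=np.load("panel.npz");n,c,X,Y=z["n"],z["c"],z["X"],z["Y"]
s=arm.read_state(); q=s["position"]-c; print(q@n,q@X,q@Y,s["contact_force"]@n)
E
python3 -m creep '[[[0,0,0],[0,0,0],-0.5],[[0,0,0],[0,0,0],-1],[[0,0,0],[0,0,0],-1],[[0,0,0],[0,0,0],-1],[[0,0,0],[0,0,0],-1]]'
python3 - <<'E'
from h import *
z=np.load("panel.npz");n,c,X,Y=z["n"],z["c"],z["X"],z["Y"]
s=arm.read_state(); q=s["position"]-c; print(q@n,q@X,q@Y,s["contact_force"]@n,s["contact_force"]@Y); print((-n*1.0).round(3))
E
```

```text
clock: 17.57
position: [565.2, 268.6, 133.1]
ee_rot: [0.37, -0.398, 0.611, -0.576]
contact_force: [0.4, 0.8, 0.7]
gripper_width: 38.4
30.503663972898256 0.6330686253425508 0.5603524766354685 0.45784389252297886
clock: 17.98
position: [565.0, 268.4, 132.9]
ee_rot: [0.37, -0.398, 0.611, -0.576]
contact_force: [-1.1, -1.5, 4.7]
gripper_width: 10.0
30.423166193623743 0.418545159054295 0.33723091335932975 4.714408335413663 -1.5295899628577077
[ 0.407 -0.024 -0.913]
```

```bash
python3 -m creep '[[[0,0,0],[0.05,-0.003,-0.11],-1],[[0,0,0],[0.1,-0.006,-0.22],-1],[[0,0,0],[0.15,-0.009,-0.33],-1],[[0,0,0],[0.2,-0.012,-0.44],-1],[[0,0,0],[0.25,-0.015,-0.55],-1],[[0,0,0],[0.3,-0.018,-0.66],-1],[[0,0,0],[0.35,-0.021,-0.77],-1],[[0,0,0],[0.39,-0.023,-0.87],-1],[[0,0,0],[0.407,-0.024,-0.913],-1],[[0,0,0],[0.407,-0.024,-0.913],-1],[[0,0,0],[0.407,-0.024,-0.913],-1]]'
python3 - <<'E'
from h import *
z=np.load("panel.npz");n,c,X,Y=z["n"],z["c"],z["X"],z["Y"]
s=arm.read_state(); q=s["position"]-c; print(q@n,q@X,q@Y,s["contact_force"]@n,s["contact_force"]@Y,s["contact_force"]@X,s["wrist_torque"],s["joints"].round(2))
E
```

```text
clock: 18.9
position: [564.5, 266.8, 132.2]
ee_rot: [0.032, -0.623, 0.715, -0.314]
contact_force: [-3.8, -3.5, 5.9]
gripper_width: 9.6
29.944171160424464 -0.3048626320940979 -1.2427271384592982 6.893681288140229 -3.7253704583651133 -0.8460432119167547 [-0.94726534  1.04581822 -0.43862594] [ 0.75  0.33 -0.68  0.88 -0.4  -1.04]
```

```bash
python3 -m creep '[[[-0.8,0,1.8],[0,0,0],-1],[[-1.6,0.1,3.7],[0,0,0],-1],[[-2.4,0.1,5.5],[0,0,0],-1],[[-3.3,0.2,7.3],[0,0,0],-1],[[-4.1,0.2,9.1],[0,0,0],-1],[[-4.1,0.2,9.1],[0,0,0],-1]]'
python3 - <<'E'
from h import *
z=np.load("panel.npz");n,c,X,Y=z["n"],z["c"],z["X"],z["Y"]
s=arm.read_state(); q=s["position"]-c; print(q@n,s["contact_force"]@n,s["gripper_width"])
E
```

```text
clock: 19.4
position: [560.4, 267.2, 141.1]
ee_rot: [0.032, -0.624, 0.715, -0.314]
contact_force: [-1.3, -5.1, 4.2]
gripper_width: 9.8
39.71226781354511 4.1939085679734545 9.774410866341892
```

Still pushing up with 4 N, so it is rising with the fingers. Open and retreat.

```bash
python3 -m creep '[[[-0.4,0,0.9],[0,0,0],-0.5],[[-0.4,0,0.9],[0,0,0],-0.1],[[-0.4,0,0.9],[0,0,0],-0.1],[[-0.4,0,0.9],[0,0,0],-0.1],[[-2,0.1,5],[0,0,0],-0.1],[[-10,0.5,22],[0,0,0],-0.1],[[-22,1,48],[0,0,0],-0.1],[[-34,2,76],[0,0,0],-0.1],[[-50,2,110],[0,0,0],-0.1],[[-50,2,110],[0,0,0],-0.1],[[-50,2,110],[0,0,0],-0.1]]'
python3 - <<'E'
from h import *
import cv2
z=np.load("panel.npz");n,c,X,Y=z["n"],z["c"],z["X"],z["Y"]
im,d=arm.get_image("side"); im=im[:,:,::-1]; cv2.imwrite("pics/side13.png",cv2.resize(im[80:180,160:290],None,fx=6,fy=6,interpolation=cv2.INTER_CUBIC)); cv2.imwrite("pics/side13f.png",im)
Q=(cloud("side",d,190,118,215,150)-c); h=Q@n; a=Q@X; b=Q@Y
m=(abs(a)<16)&(abs(b)<4); print(np.sort(h[m]).round(1))
E
```

```text
clock: 20.32
position: [510.5, 272.0, 253.9]
ee_rot: [0.03, -0.625, 0.712, -0.317]
contact_force: [0.1, -0.1, -0.8]
gripper_width: 38.3
[ 0.5  4.  33.  35.3 36.2 36.5 39.4 40.7 41.2 43.4 47.9 49.4 49.8 49.9
 50.  51.  51.3 51.5 52.  53.  54.  55.6 57. ]
```

View pics/side13.png

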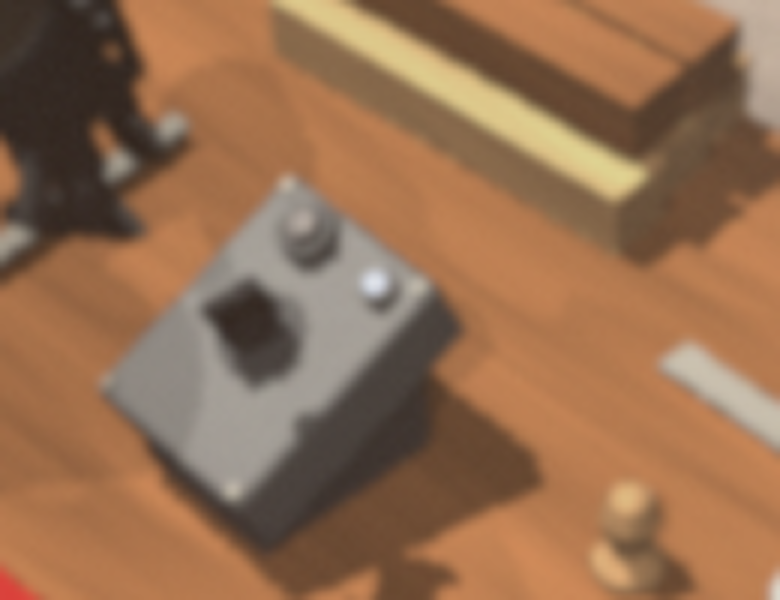

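View pics/side13f.png

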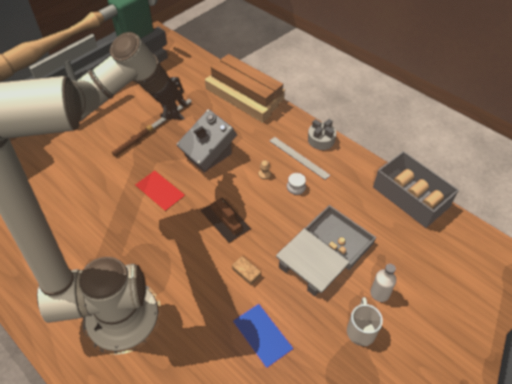

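```bash
python3 - <<'E'
from h import *
import cv2
im,d=arm.get_image("top"); im=im[:,:,::-1]; cv2.imwrite("pics/top14.png",cv2.resize(im[130:260,130:380],None,fx=3.2,fy=3.2,interpolation=cv2.INTER_CUBIC))
R=cloud("top",d,205,195,275,250); q=R[(R[...,2]>18)&(R[...,2]<34)]; print("foot",cv2.minAreaRect(q[:,:2].astype(np.float32))); q=R[(R[...,2]>60)&(R[...,2]<82)]; print("rib z",np.median(q[:,2]),q.mean(0),len(q))
s=arm.read_state(); print(s["contact_force"],np.abs(s["joint_vel"]).max())
E
```

```text
foot ((433.6388854980469, 23.179271697998047), (129.6566162109375, 30.439483642578125), 80.9286880493164)
rib z 68.05905758819844 [433.38390509  22.92006962  68.19281987] 183
[ 0.08405477  0.48326503 -1.16033605] 0.02338161736452609
```

View pics/top14.png

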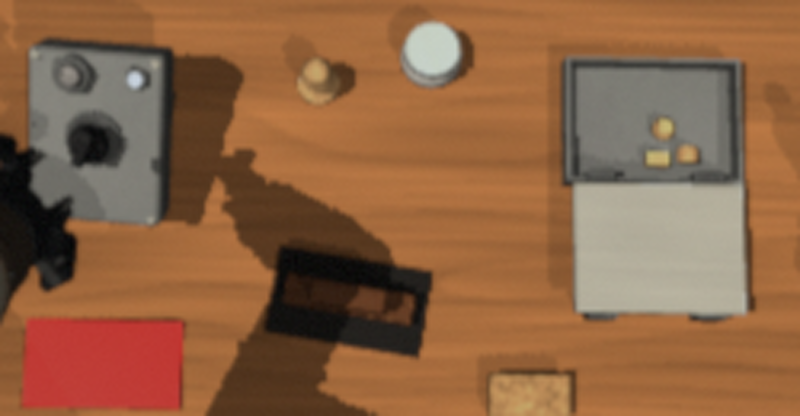

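The picture shows the three offcuts in the tray at (662,127), (657,158) and (688,154), the scraper on its pad at (350,300), and the stop up at (93,143). I'm handing the job in.

```bash
python3 -m creep '[[[0,0,0],[0,0,0],-0.1],[[0,0,0],[0,0,0],-0.1],[[0,0,0],[0,0,0],-0.1]]'; python3 -c "
from bench import arm
print(arm.job_done())"
```

```text
clock: 20.67
position: [510.6, 269.8, 249.6]
ee_rot: [0.033, -0.624, 0.715, -0.314]
contact_force: [-0.6, -0.1, 0.6]
gripper_width: 38.7
the job is handed in; nothing more can be done
None
```

The whole job is done and handed in at about 20.7 s; the hand-in gave no verdict.

- **Stop pressed:** I pressed it with the closed fingers to about 19 N and backed off. It stayed latched, with the bar top about 40 mm above the panel.
- **Offcuts swept:** One pass with the scraper pushed all three into the chip tray. The last pictures show them lying inside it, with the plate empty.
- **Scraper returned:** It stands released on its pad, about 3 mm from the pad's centre. It is flat (rib top at 68 mm, 70 mm nominal) and about 0.01 rad off the pad's direction.
- **Stop released:** I gripped the bar, turned it 1.0 rad clockwise, let it rise with the fingers and let go. The bar top then measured about 50 mm above the panel, so it is up.

In the final views the robot is clear of everything and the start button and bystanders show no visible change. I did not measure the bystanders' positions.

One reading was slightly off: the fingers closed to about 10 mm on the 12 mm bar, yet the grip held and turned it. No check failed.

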